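# Stop the bent turntable with its high spot at the pointer

### The job

The rim of the round metal turntable on the stand with the pointer is bent. Turn that turntable slowly by its upright finger knob (never faster than half a turn a second), stop it with the biggest outward bulge of its rim, its high spot, right at the tip of the fixed pointer, and let go, so that it stays there ready to be tapped straight.

Things in the scene. Friction and masses are not known exactly. Their poses are not given: they have to be found in the camera images.
- knob_centre (a point): Centre, half-way up, of the upright black finger knob on the bent turntable: a cylinder 20 mm in diameter, 52 mm tall, 70 mm from the turntable's vertical axis. It spins freely on its own pin: a hand holding it turns the turntable by carrying it round, without turning itself. Its orientation means nothing. The other turntable, truly round, no pointer, same knob, is not part of the job.
- high_spot (a point): Crest of the biggest outward bulge of the bent turntable's rim, at the plate's top face (36 mm above the worktop), 118 mm from the axis; orientation means nothing. The plate is bare aluminium, 6 mm thick, 200 mm in diameter where true; the bulge stands 18 mm out and is about 70 mm long. A lesser swelling of 6 mm, a third of a turn away, is not the high spot.
- pointer_tip (a point): Tip of the fixed steel pointer, 33 mm above the worktop, on a dark steel arm of the stand under the bent turntable; the post behind it is 40 mm tall. Its own +x axis is level and points straight away from the turntable's vertical axis, which lies 130 mm from the tip in its -x direction. With the high spot dead at the pointer the gap is 12 mm.
- turntable (a joint): Angle of the bent turntable about its vertical axis, rad, growing counter-clockwise seen from above; 0 (or a whole turn, 6.283) when the high spot is exactly at the pointer. It turns both ways and past the pointer with a light drag (under 1 N at the knob) and stays where it is left.

How it is judged (in metres and radians):
At the end, for the whole second after the job is handed in: The high spot stands at the pointer: its crest is within 28 mm of the pointer's tip seen from above (about 12 degrees either side of dead centre, where the gap is 12 mm), the turntable is at rest and the knob is released (horizontal distance between high_spot and pointer_tip below 0.028 m and velocity of joint turntable between -0.05 and 0.05 rad/s); the robot touches nothing.
It fails at once if the bent turntable is spun faster than half a turn a second (3.3 rad/s) (velocity of joint turntable above 3.3 rad/s or velocity of joint turntable below -3.3 rad/s).
It also fails if it takes over 35 s, if anything falls off the work surface, if the arm or the gripper's body presses on something with over 40 N, if the wrist force passes 120 N, or if a joint passes its speed limit or range.

### The arm

A 7-joint arm with a two-finger parallel gripper is mounted at the origin on the work surface. World frame = base frame: x ahead of the robot, y to its left, z up, the work surface at z = 0. Lengths are in mm, angles in degrees, forces in N, time in s.
With the tool pointing down it reaches from about 425 to 875 mm from the base axis. Payload 8.4 kg.
Tool frame: the origin (TCP) lies at the very end of the fingers, on their centre line; the grasp point (between the pads) lies 19 mm behind it; z points along the fingers, y is the direction in which the jaws open and shut (so a half turn about z gives the same grasp; the last joint's range is limited). The gripper opens to 87 mm and grips with 3 to 60 N. Pads are 19 mm wide; open, the fingers measure 117 mm over their backs; the gripper's body (75 mm by 190 mm) begins 51 mm behind the grasp point.
Start: joints at [-72.663, 19.091, 2.286, 83.961, -0.768, 76.965, -3.352], TCP at [254.197, 598.202, 200.446] pointing down, gripper open.
Joint ranges: [-147.57, 147.57], [-21.85, 119.76], [-74.77, 79.35], [14.55, 137.4], [-85.83, 265.84], [4.83, 119.75], [-152.11, 152.11]. Speed limits (degrees/s): [127.2, 127.2, 159.86, 159.86, 180, 180, 180].

### API

Orientations are given as [roll, pitch, yaw] about the fixed x, y, z axes, in that order (R = Rz(yaw) Ry(pitch) Rx(roll)).
In Python, from plant import r gives the robot as it stands.
- The arm moves only by the shell command python3 -m crank 'ROWS' [OPENING] [FORCE]. ROWS is JSON, a list of rows, each a list of 4 numbers: the shift along the world's x, y, z in cm, then the turn about the world's z in rad. A call has 1 to 12 rows; each row shifts and turns the commanded pose from where the row before left it; what a row does not reach is not made up. A row lasts 1/10 s, in which the tool goes at most 50 mm and 8.59 degrees, less where a joint would pass 70% of its speed; a pose out of reach is approached as far as the arm can. A call with a gripper value outside its range is refused whole. OPENING is the closure, from -1 (fully open) to 1 (shut), so that 0 is half open, set as the call begins (- or left out, the last holds). The fingers move at their own pace and stop on an object; FORCE is the grip in N (left out, the last holds). Time passes only in rows, so rows that do not move let the fingers close. It gives the time, the measured TCP pose, the force and the opening at its end, in the units of the state.
- r.get_state(): the state, without advancing time (a new reading comes with each control period).
- r.get_image(name): name is "side" or "top"; returns a dict with "color" (420x560x3 uint8, red, green, blue), "fov_y" (degrees; the focal length in pixels is half the picture's height over the tangent of half this angle, whatever the lens; pixels are square), "cx", "cy" (the principal point, pixels), "rvec" (rotation vector, rad) and "tvec" (3), from world to camera coordinates, as OpenCV has them. Camera axes: x right, y down, z forward; pixel columns grow to the right and rows downward; lengths in mm; the calibration is good to about 2 mm. A picture is of the moment at which its call begins. There is no depth.
- r.close_job(): hands the job in, once; it reports no verdict.
The state is a dict: "t": time; "q": joint angles; "joint_velocities": joint speeds; "effort": joint torques, N m; "position": TCP position; "orientation": TCP orientation; "ft_force": force on the tool from outside, world axes, zero at the start; "wrist_torque": the same for the moment, N m; "finger_gap": finger opening in mm.
Only numpy, scipy, OpenCV 4.12 (cv2) and the standard library are available. Lean on these libraries where they do the work, as an engineer would, in place of code of your own. Each camera call takes 0.05 s, during which the arm holds its last target. There are 200 camera calls.

## Working session

There is one attempt and no reset: what is moved stays moved. The work goes in short steps, Python scripts to look and compute and a shell command to move; the robot and the scene stay as the last step left them, time stands still between calls to the robot, and variables do not carry over. Pictures are saved under pics/ and viewed, about 8 in all and at most 12, crops included, and the job is handed in when it is done.

```bash
mkdir -p pics
cat > h.py <<'E'
import numpy as np, cv2
from plant import r
def cam(n):
    d=r.get_image(n); h=d["color"].shape[0]; f=h/2/np.tan(np.radians(d["fov_y"])/2)
    K=np.array([[f,0,d["cx"]],[0,f,d["cy"]],[0,0,1.]]); R=cv2.Rodrigues(np.array(d["rvec"],float))[0]
    return d["color"],K,R,np.array(d["tvec"],float).ravel(),d
def ray(c,uv,z):
    _,K,R,t,_=c; uv=np.atleast_2d(np.array(uv,float)); p=np.c_[uv,np.ones(len(uv))]@np.linalg.inv(K).T@R
    o=-R.T@t; return o+p*((z-o[2])/p[:,2])[:,None]
def proj(c,P):
    _,K,R,t,_=c; q=(np.atleast_2d(P)@R.T+t)@K.T; return q[:,:2]/q[:,2:]
E
python3 - <<'E'
from h import *
for n in("top","side"):
    c=cam(n); cv2.imwrite(f"pics/{n}0.png",c[0][:,:,::-1]); print(n,{k:v for k,v in c[4].items() if k!="color"},-c[2].T@c[3])
print(r.get_state())
E
```

```text
top {'fov_y': 50.792406565892854, 'cx': 275.06440188270693, 'cy': 206.56066874322968, 'rvec': array([ 2.14578998, -2.20870962,  0.07181257]), 'tvec': array([  -3.90736889,  586.55622155, 1036.5171762 ])} [ 505.29553529  -30.69984742 1078.03769253]
side {'fov_y': 53.56013773843877, 'cx': 280.6022431359633, 'cy': 212.09685636417686, 'rvec': array([ 2.12533455, -0.24897698,  0.10961889]), 'tvec': array([-551.01674612,  109.08035836,  932.77019781])} [ 387.91843108 -834.28051943  582.30020329]
{'t': 0.1, 'q': array([-72.6630416 ,  19.12700435,   2.2838221 ,  84.0048101 ,
        -0.76665825,  76.96515344,  -3.3531033 ]), 'joint_velocities': array([ 0.10066492, -0.09560839,  0.02337639, -0.10476395,  0.07467668,
       -0.07036123,  0.02427133]), 'effort': array([ 3.72760740e-03, -6.57809258e+01,  1.33922338e+00, -4.04703569e+01,
       -5.99350990e-02,  4.11111536e-02,  5.62266223e-05]), 'position': array([254.04187611, 597.81719992, 199.66611378]), 'orientation': array([-1.79918488e+02,  6.27074660e-03,  1.56978086e+02]), 'ft_force': array([ 0.11816454,  0.40904178, -0.41342858]), 'wrist_torque': array([-0.00999929,  0.03027407, -0.00152799]), 'finger_gap': 87.11800385800379}
```

View pics/top0.png

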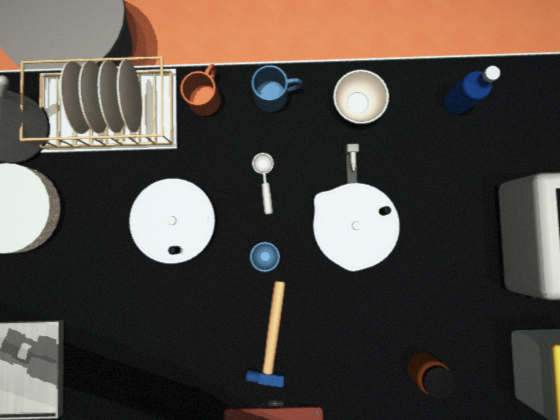

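View pics/side0.png

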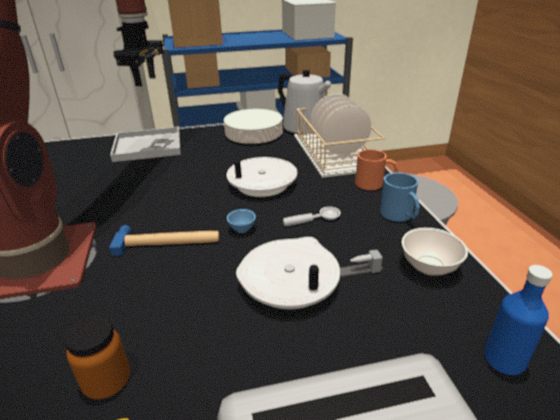

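The top view shows the bent turntable at about (356,226) with its knob at (385,211). The pointer is on the far (+x) side at (352,180). Swellings show at upper left (318,200) and at the bottom (353,270). Next I'll measure the rim profile.

```bash
cat >> h.py <<'E'
from scipy.optimize import least_squares
def rim(show=True,name="top",uv=(345,235),thr=140):
    c=cam(name); g=cv2.cvtColor(c[0],cv2.COLOR_RGB2GRAY)
    m=(g>thr).astype(np.uint8); m=cv2.morphologyEx(m,cv2.MORPH_OPEN,np.ones((9,9)))
    _,l=cv2.connectedComponents(m); m=(l==l[uv[1],uv[0]]).astype(np.uint8)
    k=max(cv2.findContours(m,0,cv2.CHAIN_APPROX_NONE)[0],key=cv2.contourArea)[:,0]
    P=ray(c,k,36)[:,:2]
    s=least_squares(lambda x:np.hypot(*(P-x).T)-100,P.mean(0),loss="soft_l1",f_scale=1).x
    a=np.degrees(np.arctan2(*(P-s).T[::-1])); rad=np.hypot(*(P-s).T)
    prof=np.array([[b,rad[np.abs((a-b+180)%360-180)<4].max(initial=0)] for b in range(-180,180,6)])
    return c,s,a,rad,prof
def knob(c,z,lo,hi):
    pass
E
python3 - <<'E'
from h import *
c,s,a,rad,p=rim(); print("axis",s); print([(int(x),round(y)) for x,y in p])
print("axis dot uv proj",proj(c,[*s,36]), "ray hub",ray(c,[355,226],40))
g=cv2.cvtColor(c[0],cv2.COLOR_RGB2GRAY)
print("pointer/post",ray(c,[[352,182],[352,165],[352,147]],36))
im=c[0][130:290,290:420]; cv2.imwrite("pics/t1.png",cv2.resize(im,None,fx=3.7,fy=3.7,interpolation=cv2.INTER_CUBIC)[:,:,::-1])
# dark knob within plate
uu=np.argwhere(g<70)[:,::-1]; W=ray(c,uu,36)[:,:2]; u=uu[np.hypot(*(W-s).T)<92]; print("dark px",u.min(0),u.max(0),u.mean(0),len(u))
for z in(36,62,88): print(z,ray(c,u.mean(0),z))
E
```

```text
axis [ 535.26524688 -208.41419524]
[(-180, 104), (-174, 102), (-168, 101), (-162, 101), (-156, 101), (-150, 101), (-144, 101), (-138, 101), (-132, 101), (-126, 101), (-120, 102), (-114, 102), (-108, 102), (-102, 102), (-96, 100), (-90, 100), (-84, 102), (-78, 102), (-72, 97), (-66, 65), (-60, 92), (-54, 101), (-48, 101), (-42, 101), (-36, 101), (-30, 101), (-24, 101), (-18, 101), (-12, 101), (-6, 101), (0, 101), (6, 101), (12, 100), (18, 100), (24, 100), (30, 102), (36, 108), (42, 113), (48, 117), (54, 117), (60, 111), (66, 105), (72, 101), (78, 100), (84, 98), (90, 98), (96, 99), (102, 99), (108, 99), (114, 98), (120, 99), (126, 99), (132, 98), (138, 99), (144, 99), (150, 99), (156, 101), (162, 103), (168, 105), (174, 105)]
axis dot uv proj [[355.382374   225.38346861]] ray hub [[ 533.73433122 -206.77812057   40.        ]]
pointer/post [[ 638.113372   -204.76214352   36.        ]
 [ 678.74637843 -206.45630306   36.        ]
 [ 722.03158251 -208.26104378   36.        ]]
dark px [379 207] [389 214] [384.1971831  210.43661972] 71
36 [[ 568.46467989 -277.57966528   36.        ]]
62 [[ 566.88853944 -271.4197391    62.        ]]
88 [[ 565.31239899 -265.25981291   88.        ]]
```

View pics/t1.png

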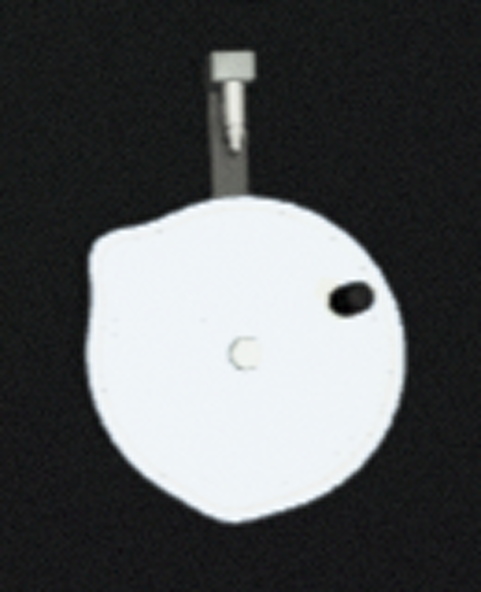

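The high spot is at about +51° (radius 117), the pointer at about -1° (tip about 129 mm from the axis) and the knob at about -63° (radius 70.6). All of these match the given sizes. The plan is to turn the plate -52°, carrying the knob to about -115°, with the jaws roughly along x. First I'll approach high.

```bash
python3 -m crank '[[2.4,-3.7,0,-0.1],[2.4,-3.7,0,-0.1],[2.4,-3.7,0,-0.1],[2.4,-3.7,0,-0.1],[2.4,-3.7,0,-0.1],[2.4,-3.7,0,-0.1],[2.4,-3.7,0,-0.1],[2.4,-3.7,0,-0.1],[2.4,-3.7,0,-0.1],[2.4,-3.7,0,-0.1],[2.4,-3.7,0,-0.1],[2.4,-3.7,0,-0.1]]' -1 15
```

```text
t: 1.35
position: [542.8, 152.6, 200.5]
orientation: [-180.0, -0.0, 88.0]
ft_force: [0.4, 0.7, -0.2]
finger_gap: 87.0
```

```bash
python3 -m crank '[[0.2,-3.9,0,0],[0.2,-3.9,0,0],[0.2,-3.9,0,0],[0.2,-3.9,0,0],[0.2,-3.9,0,0],[0.2,-3.9,0,0],[0.2,-3.9,0,0],[0.2,-3.9,0,0],[0.2,-3.9,0,0],[0.2,-3.9,0,0],[0.3,-3.0,0,0],[0,0,0,0]]'
python3 - <<'E'
from h import *
for n in("top","side"):
    c=cam(n); im=c[0]; im=im[100:340,220:540] if n=="top" else im[120:360,150:470]
    cv2.imwrite(f"pics/{n}2.png",cv2.resize(im,None,fx=2,fy=2)[:,:,::-1])
cv2.imwrite("pics/both2.png",cv2.resize(np.hstack([cv2.imread("pics/top2.png"),cv2.imread("pics/side2.png")]),(800,300)))
E
```

```text
t: 2.55
position: [563.6, -271.1, 200.2]
orientation: [-179.9, 0.2, 87.9]
ft_force: [-0.4, -0.3, -0.1]
finger_gap: 87.0
```

View pics/both2.png

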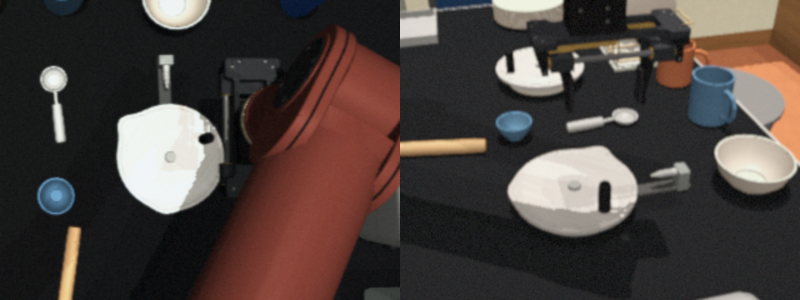

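The top view shows the gripper beside the knob, with parallax because it is high. The side view shows the fingertips at about (286,204) and (346,200) px. I'll check that against the reported pose before descending.

Run:
```python
from h import *
c=cam("side"); p=r.get_state()["position"]; print(p,proj(c,[p,p+[43,0,0],p-[43,0,0],[567,-271.4,62],[567,-271.4,88],[567,-271.4,36]]))
g=cv2.cvtColor(c[0],cv2.COLOR_RGB2GRAY); m=(g[250:300,300:330]<60).astype(np.uint8)
n,l,s,ce=cv2.connectedComponentsWithStats(m); print(s,ce+[300,250])
```

```text
[ 565.20837863 -265.18764836  200.0636711 ] [[312.87936374 213.44927933]
 [336.98902131 210.05940554]
 [288.24743537 216.91258561]
 [313.11018586 277.41262253]
 [313.42943928 266.62902065]
 [312.80223086 287.81459141]]
[[   0    0   30   50 1298]
 [  29    0    1    1    1]
 [   9   16    9   24  187]
 [  24   46    6    4   14]] [[314.51001541 273.82049307]
 [329.         250.        ]
 [313.39572193 277.5828877 ]
 [327.28571429 298.07142857]]
```

The knob matches in both views at (567,-271,62). Descending now.

```bash
python3 -m crank '[[0.2,-0.6,-1.5,0],[0,0,-2.5,0],[0,0,-2.5,0],[0,0,-2.5,0],[0,0,-2.0,0],[0,0,-1.5,0],[0,0,-1.5,0],[0,0,-1.0,0],[0,0,0,0],[0,0,0,0]]'
```

```text
t: 3.7
position: [567.5, -272.0, 50.8]
orientation: [180.0, 0.0, 88.2]
ft_force: [0.0, 0.6, 0.4]
finger_gap: 86.7
```

```bash
python3 -m crank '[[0,0,0,0],[0,0,0,0],[0,0,0,0],[0,0,0,0],[0,0,0,0],[0,0,0,0],[0,0,0,0],[0,0,0,0]]' 1 10
python3 - <<'E'
from h import *
c=cam("side"); im=c[0][120:345,170:470]
cv2.imwrite("pics/s3.png",cv2.resize(im,None,fx=2,fy=2)[:,:,::-1]); print(r.get_state()["position"])
E
```

```text
t: 4.5
position: [567.2, -271.8, 50.4]
orientation: [-180.0, -0.0, 88.2]
ft_force: [0.5, 0.1, -0.5]
finger_gap: 30.7
[ 567.19559821 -271.79076124   50.42250687]
```

View pics/s3.png

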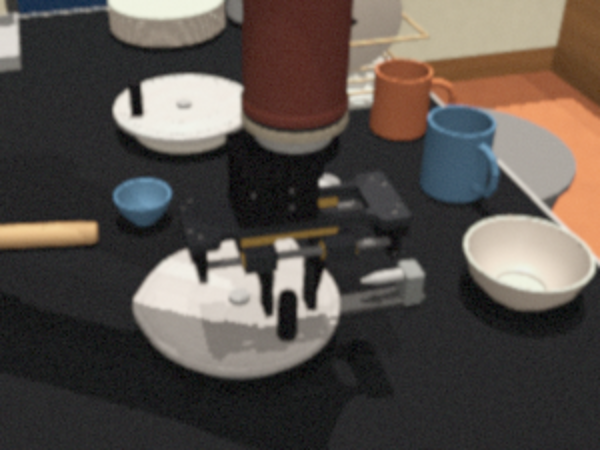

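The fingers straddle the knob in x but look slightly behind it. I'll keep closing and check numerically.

```bash
python3 -m crank '[[0,0,0,0],[0,0,0,0],[0,0,0,0],[0,0,0,0]]'
python3 - <<'E'
from h import *
c=cam("side"); im=c[0][220:310,250:370]; p=r.get_state()["position"]; print(p)
print((proj(c,[p,p+[10,0,0],p-[10,0,0],[567,-271.4,88],[567,-271.4,36]])-[250,220])*5)
cv2.imwrite("pics/s4.png",cv2.resize(im,None,fx=5,fy=5,interpolation=cv2.INTER_CUBIC)[:,:,::-1])
E
```

```text
t: 4.95
position: [567.2, -271.8, 50.4]
orientation: [-180.0, 0.0, 88.2]
ft_force: [-0.3, -0.4, -1.0]
finger_gap: 19.7
[ 567.22714812 -271.78799487   50.45134958]
[[315.73607432 310.9759672 ]
 [341.28016311 306.61172381]
 [290.0766869  315.35990952]
 [317.14719642 233.14510326]
 [314.01115428 339.07295703]]
```

View pics/s4.png

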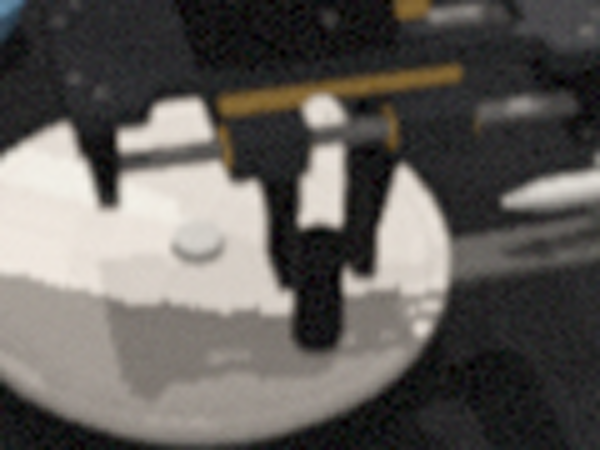

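```bash
python3 -m crank '[[0,0,0,0],[0,0,0,0]]' 1 20
```

```text
t: 5.2
position: [567.2, -271.8, 50.4]
orientation: [-180.0, -0.0, 88.2]
ft_force: [0.5, 1.0, 1.0]
finger_gap: 19.0
```

```bash
python3 -m crank '[[-0.25,-0.12,0,0],[-0.24,-0.11,0,0],[-0.5,-0.19,0,0],[-0.51,-0.15,0,0],[-0.53,-0.11,0,0],[-0.27,-0.03,0,0],[-0.26,-0.04,0,0],[0,0,0,0],[0,0,0,0]]'
python3 - <<'E'
from h import *
c=cam("side"); im=c[0][200:340,220:400]
cv2.imwrite("pics/s5.png",cv2.resize(im,None,fx=4,fy=4)[:,:,::-1])
E
```

```text
t: 6.1
position: [541.4, -279.1, 50.4]
orientation: [-180.0, -0.0, 88.2]
ft_force: [-0.7, 1.6, 0.9]
finger_gap: 19.4
```

View pics/s5.png

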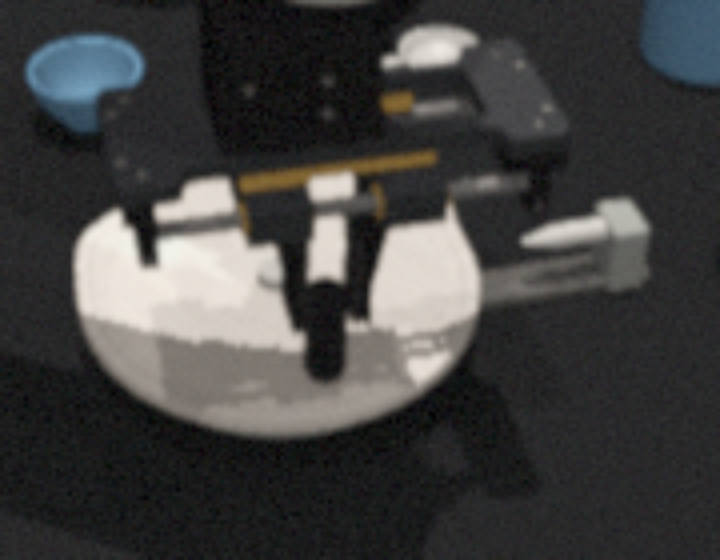

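The knob follows the gripper: it is between the fingers at crop (325,330) and the plate has turned. Continuing the arc.

```bash
python3 -m crank '[[-0.27,-0.02,0,0],[-0.27,-0.01,0,0],[-0.54,0.01,0,0],[-0.54,0.05,0,0],[-0.53,0.09,0,0],[-0.52,0.13,0,0],[-0.51,0.17,0,0],[-0.25,0.1,0,0],[-0.25,0.1,0,0],[0,0,0,0],[0,0,0,0]]'
```

```text
t: 7.25
position: [504.6, -272.3, 50.4]
orientation: [-180.0, -0.1, 88.2]
ft_force: [2.3, 4.6, -0.7]
finger_gap: 19.3
```

```bash
python3 -m crank '[[0,0,0,0],[0,0,0,0],[0,0,0,0],[0,0,0,0]]' 0 ; python3 -m crank '[[0,0,0,0],[0,0,0,0],[0,0,0,0],[0,0,2,0],[0,0,3,0],[0,0,4,0],[0,0,4,0],[0,0,4,0],[0,0,0,0],[0,0,0,0]]' -1
python3 - <<'E'
from h import *
for n,sl in(("top",np.s_[100:340,220:540]),("side",np.s_[120:360,150:470])):
    cv2.imwrite(f"pics/{n}6.png",cam(n)[0][sl][:,:,::-1])
cv2.imwrite("pics/both6.png",cv2.resize(np.hstack([cv2.imread("pics/top6.png"),cv2.imread("pics/side6.png")]),(800,300)))
E
```

```text
t: 7.65
position: [504.5, -273.7, 50.5]
orientation: [-180.0, 0.0, 88.2]
ft_force: [-0.1, -0.2, 0.0]
finger_gap: 40.7
t: 8.65
position: [505.2, -273.3, 221.1]
orientation: [179.9, 0.0, 88.2]
ft_force: [0.4, 0.6, -1.2]
finger_gap: 87.1
```

View pics/both6.png

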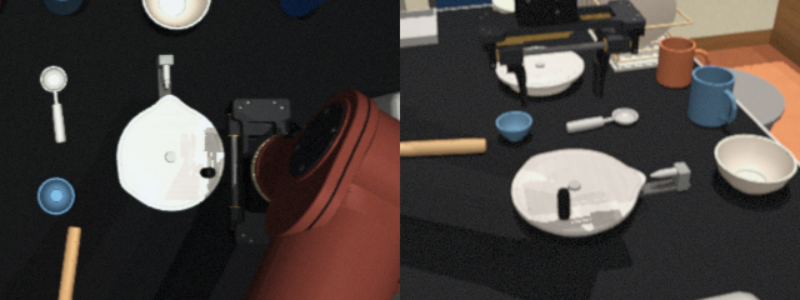

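The crest now sits at the pointer at about (168,97) in the top composite, and the gripper is clear above. A numeric check is next.

Run:
```python
from h import *
c=cam("top"); s=np.array([534.8,-208.5])
g=cv2.cvtColor(c[0],cv2.COLOR_RGB2GRAY); m=(g>150).astype(np.uint8)
k=np.vstack([x[:,0] for x in cv2.findContours(m,1,cv2.CHAIN_APPROX_NONE)[0]]); P=ray(c,k,36)[:,:2]-s
a=np.degrees(np.arctan2(P[:,1],P[:,0])); d=np.hypot(*P.T)
for b in range(-50,51,4):
    i=(abs(a-b)<2)&(d<122)&(d>90); print(b,np.round(d[i].max(initial=0),1),end=" | ")
print(np.round(ray(c,[353.5,171.1],33)[0],1))
i=(abs(a)<50)&(d<122)&(d>103); print("bulge mean angle",a[i].mean(), r.get_state()["joint_velocities"].round(2))
cv2.imwrite("pics/t7.png",cv2.resize(c[0][130:280,290:420],None,fx=4,fy=4,interpolation=cv2.INTER_CUBIC)[:,:,::-1])
```

```text
-50 101.2 | -46 101.1 | -42 101.7 | -38 100.8 | -34 101.4 | -30 101.8 | -26 101.9 | -22 103.9 | -18 104.7 | -14 110.1 | -10 113.6 | -6 117.7 | -2 117.5 | 2 117.7 | 6 113.5 | 10 109.5 | 14 104.0 | 18 101.5 | 22 100.9 | 26 100.6 | 30 100.1 | 34 99.4 | 38 100.3 | 42 99.6 | 46 99.8 | 50 98.7 | [ 664.5 -209.9   33. ]
bulge mean angle -3.1175917671510764 [ 0.03  0.25  0.09 -0.09  0.01  0.26 -0.02]
```

View pics/t7.png

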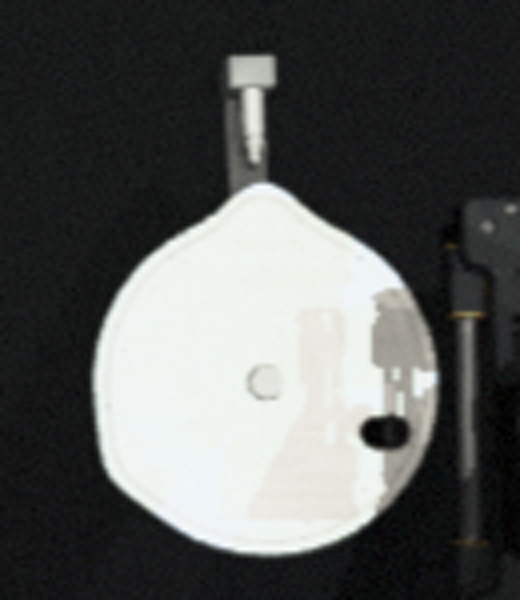

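The crest at (263,183) faces the pointer tip at (256,163). It is at about -3° against the pointer's -1°, so roughly 2–3° off where 12° is allowed. The hand is clear, so I'm handing in.

```bash
python3 -c "
from plant import r
print(r.close_job())"
```

```text
the job is handed in; nothing more can be done
None
```

I turned the bent turntable about 52° clockwise by its knob, which took just under 2 s and averaged roughly 0.5 rad/s. I then let go, raised the gripper clear, and handed the job in at about 9 s of the 35 s allowed.

- **High spot:** the last top view put the crest about 118 mm from the axis at about -2 to -3°, with the pointer at about -1°. That is 1–3° off dead centre, and 12° is allowed.
- **At rest and released:** the fingers were fully open and 170 mm above the grasp, with no contact force. I judged the plate to be at rest by eye; I didn't measure its speed or compare repeated pictures.
- **Odd reading:** in the side view the fingers looked slightly behind or above the knob, about 5 pixels from where they should have been. The opening stopped at about 19 mm and the knob followed the hand, so the grip was sound.

No check failed.

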